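Load the reagent cartridge into the bayonet collar

TASK

Take the reagent cartridge with the grip wing out of the steel tray, line its two side pins up with the two notches of the round collar on the analyser module, push it in against the spring and turn it clockwise (seen from above) about a quarter turn until it stops. Finish while still gripping it and holding it pressed fully home, with its shoulder down on the collar: do not let go. Leave the jar, bottle, beaker and tube rack as they stand.

Things in the scene. Friction and masses are not known exactly. Their poses are not given: they have to be found in the camera images.
- cartridge: White plastic cartridge, 70 mm tall, about 140 g, upright on its nose in one of the tray's two places. Origin: centre of its underside, z up. Round body 44 mm diameter, z 0 to 32 mm (lowest 7 mm tapers to 34 mm); two steel pins, 8 mm diameter, stick out along +x and -x at z = 17 mm, 60 mm over the ends; shoulder disc 54 mm diameter, z 32 to 36 mm; grip wing above it.
- wing (a point): Centre of the cartridge's flat grip wing, on its axis 53 mm above its underside; same axes. The wing is 44 mm along x, 14 mm thick along y, 34 mm high (36 to 70 mm above the underside), parallel to the two pins; half a turn about z gives the same shape.
- collar (a point): Centre of the top face of the round bayonet collar (grey, 92 mm across, aluminium lip) on the fixed analyser module; the face is 92 mm above the worktop. z up. Bore 49 mm; two entry notches, 12 mm wide, reaching 32 mm from the centre, lie along +x and -x. Fully home, the cartridge's shoulder underside lies on this face, its origin 32 mm below this point.
- module: White analyser module that carries the collar; origin on the worktop under the collar's axis, axes as the collar's. 50 mm high, 200 mm in x; screen head 145 mm high on the -y side, 112 mm from the axis. The collar's lip is 6 mm thick; pins pass beneath it once the shoulder is less than 5 mm above the top face, then turn clockwise (from above) 88 degrees to fixed stops, not the other way.
- plunger (a joint): Spring plunger inside the collar that the cartridge's nose pushes down, in m: 0 = up (its top 18 mm below the collar's top face, about 4 N to start it), 0.014 = cartridge fully home (about 11 N, 500 N/m). A cartridge turned and let go springs back up to about 0.009.
- tray: Shallow stainless tray, 115 mm in x by 230 mm in y, rim 12 mm high, walls and floor 4 mm thick. Origin: centre of its underside. It is fixed. Its two places are near 52 mm either way along its y axis.
- jar: Plain round jar with a white cap and no pins or wing, 54 mm diameter, 68 mm tall, with a grey body, in the tray's other place. Origin: centre of its underside. To be left alone.
- bottle: Amber bottle, 48 mm diameter, 105 mm tall, on the worktop. Origin: centre of its underside. To be left alone.
- beaker: White open beaker, 66 mm diameter, 70 mm tall, on the worktop. Origin: centre of its underside. To be left alone.
- tube_rack: Grey rack with capped sample tubes, 50 mm in x by 130 mm in y, 78 mm tall. Origin: centre of its underside. To be left alone.
Not all that is in view belongs to the job. What is shaped like the cartridge but purple is not meant.

How it is judged:
By the outcome, as a careful person would: the job done as asked, in the order asked, and still so for the second after the job is handed in, while the arm keeps its last pose, push and grip.
It also fails if it takes over 45 s, if anything falls off the work surface, if the arm or the gripper's body presses on something with over 40 N, if the wrist force passes 120 N, or if a joint passes its speed limit or range.

ROBOT

A 6-joint arm with a two-finger parallel gripper is mounted at the origin on the work surface. World frame = base frame: x ahead of the robot, y to its left, z up, the work surface at z = 0. Lengths are in mm, angles in rad, forces in N, time in s.
With the tool pointing down it reaches from about 300 to 775 mm from the base axis. Payload 14.6 kg.
Tool frame: the origin (TCP) lies at the very end of the fingers, on their centre line; the grasp point (between the pads) lies 19 mm behind it (grip_point_offset is the distance from the TCP to the grasp point, in mm); z points along the fingers, y is the line along which they close (so a half turn about z gives the same grasp; the last joint's range is limited). The gripper opens to 94 mm and grips with 3 to 60 N. Pads are 16 mm wide; open, the fingers measure 119 mm over their backs; the gripper's body (75 mm by 177 mm) begins 78 mm behind the grasp point.
Start: joints at [1.154, 0.3, 1.521, -0, 1.321, -0.067], TCP at [188.487, 516.683, 205.446] pointing down, gripper open.
Joint ranges: [-3.03, 3.03], [-0.79, 2.21], [0.23, 2.52], [-1.04, 4.18], [0, 3.07], [-2.55, 2.55]. Speed limits (rad/s): [2.22, 2.22, 2.57, 3.14, 3.14, 3.14].

INTERFACE

Orientations are given as [roll, pitch, yaw] about the fixed x, y, z axes, in that order (R = Rz(yaw) Ry(pitch) Rx(roll)).
In Python, from cell import read_state, camera, camera_info, sign_off, grip_point_offset gives the robot as it stands.
- The arm moves only by the shell command python3 -m handwheel 'ROWS' [FORCE]. ROWS is text: rows parted by semicolons, each of 5 numbers parted by spaces: the shift along the world's x, y, z in units of 40 mm (1.0 is 40 mm), then the turn about the world's z in units of 5 degrees (1.0 is 5 degrees), then the closure, from 0 (fully open) to 1 (shut). In form: dx dy dz yaw gripper; .... A call has 1 to 12 rows; each row shifts and turns the commanded pose from where the row before left it; what a row does not reach is not made up. A row lasts 1/12 s, in which the tool goes at most 41.7 mm and 7.16 degrees, less where a joint would pass 70% of its speed; a pose out of reach is approached as far as the arm can. A call is refused whole if a number of a shift passes 1 or a number of a turn 1, either way. A call with a gripper value outside its range is refused whole. The fingers move at their own pace and stop on an object; FORCE is the grip in N (left out, the last holds). Time passes only in rows, so rows that do not move let the fingers close. It gives the time, the measured TCP pose, the force, the opening and the grip force at its end, in the units of the state.
- read_state(): the state, without advancing time (a new reading comes with each control period).
- camera(name): name is "scene" or "top" or "wrist"; returns (picture, depth): 400x640x3 uint8, red, green, blue; 400x640 float32, mm along the optical axis (not along the pixel's ray), 0 where there is no reading.
- camera_info(name): a dict with "intrinsics" (3x3 intrinsics, pixels), "world_from_camera" (4x4, takes a point from camera to world coordinates). Camera axes: x right, y down, z forward; pixel columns grow to the right and rows downward; lengths in mm; the calibration is good to about 2 mm. A picture is of the moment at which its call begins: read the wrist's pose just before it. camera_info takes no time and is no camera call; for the wrist camera it gives the pose at the moment of the call.
- sign_off(): hands the job in; it is judged then, once.
The state is a dict: "clock": time; "joints": joint angles; "qd": joint speeds; "effort": joint torques, N m; "eef_pos": TCP position; "eef_rot": TCP orientation; "wrist_force": force on the tool from outside, world axes, zero at the start; "moment": the same for the moment, N m; "finger_gap": finger opening in mm; "finger_force": force on a finger pad.
Only numpy, scipy, OpenCV 4.12 (cv2) and the standard library are available. Lean on these libraries where they do the work, as an engineer would, in place of code of your own. Each camera call takes 0.05 s, during which the arm holds its last target. There are 200 camera calls.

## Working session

There is one attempt and no reset: what is moved stays moved. The work goes in short steps, Python scripts to look and compute and a shell command to move; the robot and the scene stay as the last step left them, time stands still between calls to the robot, and variables do not carry over. Pictures are saved under pics/ and viewed, at most 10 in all, crops included, and the job is handed in when it is done.

```bash
ls; mkdir -p pics
cat > h.py <<'E'
import numpy as np, cv2
from cell import *
def shot(n):
    i=camera_info(n); p,d=camera(n); return p,d,np.array(i["intrinsics"]),np.array(i["world_from_camera"])
def pts(d,K,T):
    v,u=np.mgrid[:d.shape[0],:d.shape[1]]
    c=np.stack([(u-K[0,2])/K[0,0]*d,(v-K[1,2])/K[1,1]*d,d],-1)
    return c@T[:3,:3].T+T[:3,3]
def ray(u,v,K,T,z):
    r=T[:3,:3]@np.array([(u-K[0,2])/K[0,0],(v-K[1,2])/K[1,1],1]); o=T[:3,3]
    return o+r*(z-o[2])/r[2]
def save(f,p): cv2.imwrite('pics/'+f,p[...,::-1])
E
python3 - <<'E'
from h import *
for n in("top","scene"):
    p,d,K,T=shot(n); save(n+'0.png',p); np.savez('pics/'+n+'.npz',p=p,d=d,K=K,T=T)
    print(n,T.round(2).tolist(),K[0,0])
print(read_state()['clock'],grip_point_offset)
E
```

```text
pics
top [[0.02, -1.0, 0.09, 431.95], [-1.0, -0.02, 0.01, 50.11], [-0.0, -0.09, -1.0, 1275.17], [0.0, 0.0, 0.0, 1.0]] 456.44086786292183
scene [[0.38, 0.75, -0.53, 1172.57], [0.92, -0.31, 0.22, -212.89], [-0.0, -0.58, -0.82, 1025.1], [0.0, 0.0, 0.0, 1.0]] 479.1569361418458
0.1 18.8
```

View pics/top0.png

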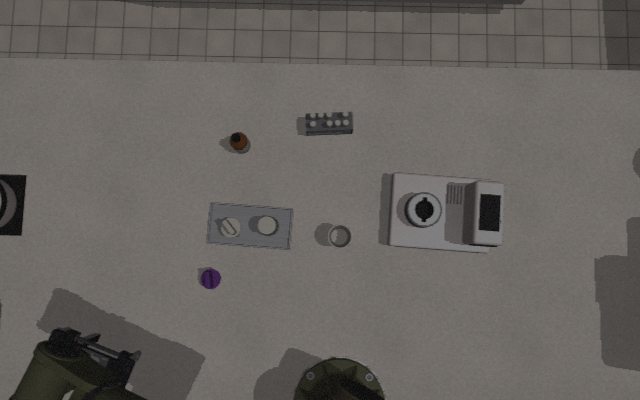

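View pics/scene0.png

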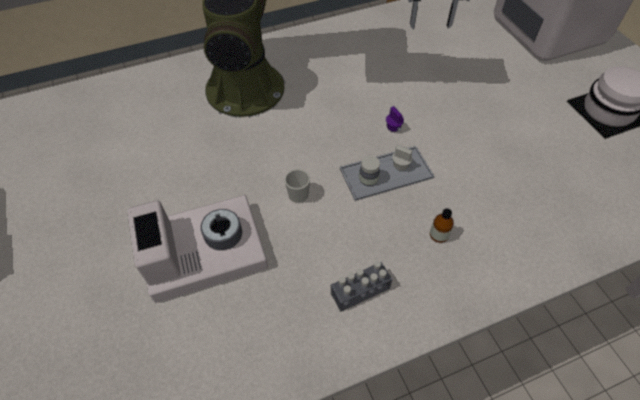

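Top view: the candidates for the cartridge are the white winged piece at (230,228), the capped jar at (267,226) and the purple winged piece at (210,279). The white winged piece in the tray fits: it has a wing and isn't purple. The collar is at (424,209), with its notches roughly up and down in the image. I'll enlarge both and measure.

```bash
cat > m.py <<'E'
from h import *
D=np.load('pics/top.npz');p,d,K,T=[D[k] for k in'pdKT'];P=pts(d,K,T)
a=cv2.resize(p[198:258,200:260],(390,390),interpolation=cv2.INTER_CUBIC);b=cv2.resize(p[180:240,394:454],(390,390),interpolation=cv2.INTER_CUBIC)
save('crop1.png',np.hstack([a,b]))
v,u=np.mgrid[:400,:640]
def fit(m,n):
    q=P[m]; c=q.mean(0); w,V=np.linalg.eigh(np.cov(q[:,:2].T)); print(n,m.sum(),c.round(1),'ang',np.degrees(np.arctan2(V[1,1],V[0,1])).round(1),np.sqrt(12*w).round(1))
near=lambda U,W,r:(abs(u-U)<r)&(abs(v-W)<r)
Z=P[...,2]
fit(near(230,228,14)&(Z>60)&(Z<85),'wing')
fit(near(230,228,14)&(Z>30)&(Z<85),'cart')
fit(near(267,226,14)&(Z>60),'jar')
fit(near(424,209,22)&(Z>85)&(Z<100),'collar face')
fit(near(424,209,14)&(Z<85),'collar hole')
m=near(424,209,22)&(Z>80)
c=cv2.minEnclosingCircle(np.argwhere(m)[:,::-1].astype(np.float32));print('collar circ',c,ray(*c[0],K,T,92))
g=cv2.cvtColor(p,cv2.COLOR_RGB2GRAY)
m=near(424,209,15)&(g<60); fit2=P.copy()
yy,xx=np.nonzero(m); W=np.array([ray(x,y,K,T,92) for x,y in zip(xx,yy)])
w,V=np.linalg.eigh(np.cov(W[:,:2].T));print('dark',len(W),W.mean(0),np.degrees(np.arctan2(V[1,1],V[0,1])),np.sqrt(12*w))
r=np.hypot(*(W[:,:2]-W[:,:2].mean(0)).T); o=W[r>26]-W.mean(0); print((o[:,:2]).round(0).tolist())
# module
m=(u>390)&(u<470)&(v>165)&(v<255)&(Z>40)&(Z<60); yy,xx=np.nonzero(m)
W=P[m][:,:2].astype(np.float32); print('module rect',cv2.minAreaRect(W))
m=near(250,227,60)&(Z>5)&(Z<14)&(abs(P[...,0]-P[227,250,0])<80); print('tray',cv2.minAreaRect(P[m][:,:2].astype(np.float32)))
for n,U,W_ in(('bottle',239,142),('beaker',340,236),('purple',210,279)): fit(near(U,W_,14)&(Z>40),n)
E
python3 m.py
```

```text
wing 100 [468.8 303.8  72.7] ang -141.0 [14.9 44.2]
cart 306 [469.  302.9  51.6] ang 175.4 [44.2 46.1]
jar 264 [475.7 201.4  90.1] ang 74.1 [40.9 79.8]
collar face 681 [ 525.  -205.6   91.6] ang 89.1 [88.9 92.5]
collar hole 309 [ 528.1 -212.8   64.9] ang 153.9 [48.1 57.4]
collar circ ((428.3078308105469, 205.8345184326172), 23.755401611328125) [ 534.20905372 -218.85793919   92.        ]
dark 304 [ 524.17107318 -205.43654879   92.        ] 165.0398235168457 [46.84006295 55.82668558]
[[35.0, 29.0], [35.0, 26.0], [32.0, 34.0], [32.0, 32.0], [32.0, 29.0], [29.0, 34.0], [30.0, 32.0], [30.0, 0.0], [30.0, -2.0], [30.0, -5.0], [30.0, -7.0], [27.0, 34.0], [28.0, 0.0], [28.0, -2.0], [28.0, -5.0], [28.0, -7.0], [25.0, -7.0], [-25.0, 34.0], [-28.0, 34.0], [-28.0, 31.0], [-27.0, 3.0], [-27.0, 0.0], [-27.0, -2.0], [-27.0, -5.0], [-30.0, 34.0], [-30.0, 31.0], [-30.0, 3.0], [-30.0, 0.0], [-30.0, -2.0], [-30.0, -5.0], [-33.0, 34.0], [-33.0, 31.0], [-33.0, 29.0], [-36.0, 34.0], [-36.0, 31.0], [-35.0, 29.0], [-35.0, 26.0], [-35.0, 24.0]]
module rect ((524.0877685546875, -235.10321044921875), (217.34124755859375, 200.38746643066406), 86.92952728271484)
tray ((474.94256591796875, 256.85125732421875), (155.56723022460938, 328.9393615722656), 1.27492094039917)
bottle 283 [695.9 283.1  85.9] ang -138.7 [ 41.7 109.2]
beaker 198 [451.3  10.8 106.8] ang 121.3 [70.1 77.1]
purple 147 [333.5 343.8  95.7] ang 109.0 [ 42.1 181.6]
```

View pics/crop1.png

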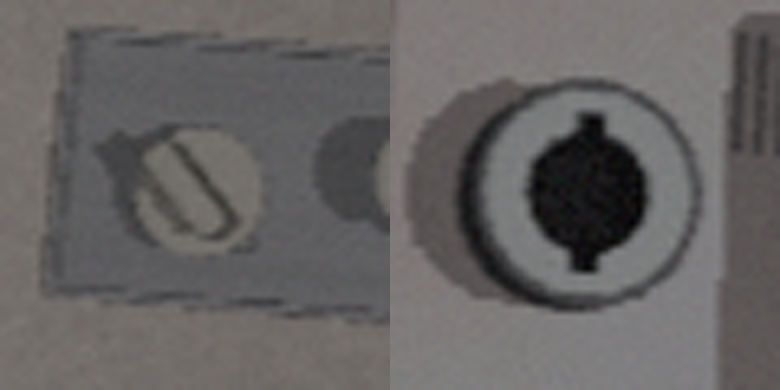

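The crop confirms that the white piece at (230,228) is winged, with its wing running upper left to lower right (long axis about 39° in world) and a pin showing. The collar's notches are at about 12 and 6 o'clock, so close to world x, about -2 to -3°.

Run:
```python
from h import *
s=read_state();print({k:np.round(v,3).tolist() for k,v in s.items()})
T=np.array(camera_info('wrist')["world_from_camera"]);print(T.round(3))
from scipy.spatial.transform import Rotation as R
M=R.from_euler('xyz',s['eef_rot']).as_matrix();print(M.round(3)); print('cam in tool',(M.T@(T[:3,3]-s['eef_pos'])).round(1)); print((M.T@T[:3,:3]).round(3)); print(camera_info('wrist')['intrinsics'])
```

```text
{'clock': 0.1, 'joints': [1.154, 0.3, 1.522, -0.0, 1.321, -0.067], 'qd': [0.001, -0.0, -0.002, 0.001, -0.0, 0.0], 'effort': [0.001, -53.264, -35.329, 0.071, 0.024, -0.0], 'eef_pos': [188.382, 516.473, 204.968], 'eef_rot': [-3.141, -0.0, 2.792], 'wrist_force': [0.242, 1.261, -0.147], 'moment': [-0.046, -0.06, 0.002], 'finger_force': 0.0, 'finger_gap': 93.994}
[[ 3.44000e-01  9.04000e-01  2.53000e-01  1.13801e+02]
 [ 9.39000e-01 -3.31000e-01 -9.30000e-02  5.44494e+02]
 [-0.00000e+00  2.70000e-01 -9.63000e-01  3.83851e+02]
 [ 0.00000e+00  0.00000e+00  0.00000e+00  1.00000e+00]]
[[-0.939  0.343 -0.   ]
 [ 0.343  0.939 -0.001]
 [ 0.    -0.001 -1.   ]]
cam in tool [  79.7    0.6 -178.9]
[[-0.001 -0.963 -0.27 ]
 [ 1.    -0.001  0.   ]
 [-0.001 -0.27   0.963]]
[[314.32538839   0.         318.87072602]
 [  0.         314.32538839 195.6390265 ]
 [  0.           0.           1.        ]]
```

```bash
python3 -m handwheel '0.58 -0.44 0 1 0;0.58 -0.44 0 1 0;0.58 -0.44 0 1 0;0.58 -0.44 0 1 0;0.58 -0.44 0 1 0;0.58 -0.44 0 1 0;0.58 -0.44 -0.2 1 0;0.58 -0.44 -0.3 1 0;0.58 -0.44 -0.3 1 0;0.58 -0.44 -0.3 1 0;0.6 -0.46 -0.3 1 0;0.6 -0.46 -0.2 0.8 0'
python3 -m handwheel '0 0 0 0 0;0 0 0 0 0;0 0 0 0 0'
cat > w.py <<'E'
from h import *
import sys
s=read_state();p,d,K,T=shot('wrist');n=sys.argv[1];save(n+'.png',p);np.savez('pics/'+n+'.npz',p=p,d=d,K=K,T=T)
print(s['clock'],np.round(s['eef_pos'],1),np.degrees(s['eef_rot']).round(1),s['finger_gap'],np.round(s['wrist_force'],1),s['finger_force'])
P=pts(d,K,T);Z=P[...,2]
np.save('pics/P.npy',P)
def fit(m,n):
    q=P[m]
    if len(q)<20: print(n,'none');return
    r=cv2.minAreaRect(q[:,:2].astype(np.float32)); c=np.median(q,0);w,V=np.linalg.eigh(np.cov(q[:,:2].T))
    print(n,len(q),'mean',q.mean(0).round(1),'rect',np.round(r[0],1),np.round(r[1],1),round(r[2],1),'ang',np.degrees(np.arctan2(V[1,1],V[0,1])).round(1)%180,np.sqrt(12*w).round(1))
E
cat > wing.py <<'E'
exec(open('w.py').read())
h=np.hypot(P[...,0]-469,P[...,1]-304)
fit((h<30)&(Z>66)&(Z<82),'wing'); fit((h<40)&(Z>34)&(Z<46),'shoulder')
E
python3 wing.py w1
```

```text
clock: 1.1
eef_pos: [469.1, 302.6, 140.0]
eef_rot: [3.141, -0.002, -2.457]
wrist_force: [0.5, -0.1, 0.7]
finger_gap: 94.2
finger_force: 0.0
clock: 1.35
eef_pos: [468.1, 304.1, 141.4]
eef_rot: [3.141, -0.0, -2.463]
wrist_force: [-0.3, -0.1, 0.1]
finger_gap: 94.2
finger_force: 0.0
1.35 [468.1 304.1 141.4] [ 180.    -0.  -141.1] 94.2366092946466 [-0.3 -0.1  0.1] 0.0
wing 862 mean [467.4 303.   73.1] rect [468.3 303.7] [43.2 14. ] 39.8 ang 39.599999999999994 [13.9 43.5]
shoulder 1709 mean [466.8 302.3  39.7] rect [468.  303.3] [51.9 52.4] 38.9 ang 130.1 [45.7 54.9]
```

View pics/w1.png

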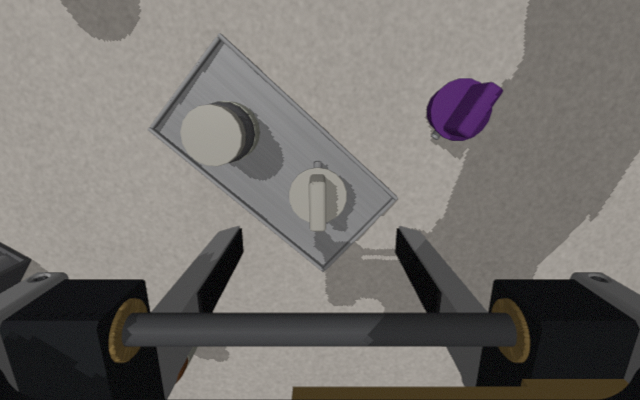

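The wing stands upright at (318,203), midway between the fingertips (242 and 397), with one pin at (318,163). It agrees with the top view to within 2 mm, so I'll go down and grip.

```bash
python3 -m handwheel '0 0 -0.5 0.15 0.3;0 0 -0.6 0 0.3;0 0 -0.6 0 0.3;0 0 -0.5 0 0.3;0 0 -0.23 0 0.3;0 0 0 0 0.3;0 0 0 0 0.3;0 0 0 0 0.3' 45
python3 -m handwheel '0 0 0 0 1;0 0 0 0 1;0 0 0 0 1;0 0 0 0 1;0 0 0 0 1;0 0 0 0 1;0 0 0 0 1;0 0 0 0 1' 45
```

```text
clock: 2.07
eef_pos: [469.0, 304.5, 45.8]
eef_rot: [-3.141, 0.002, -2.448]
wrist_force: [0.3, -0.3, 0.0]
finger_gap: 65.7
finger_force: 0.0
clock: 2.73
eef_pos: [468.5, 303.9, 44.2]
eef_rot: [-3.142, -0.0, -2.449]
wrist_force: [1.0, -1.5, 0.7]
finger_gap: 15.8
finger_force: 0.5
```

```bash
python3 -m handwheel '0 0 0 0 1;0 0 0 0 1;0 0 0.2 0 1;0 0 0.5 0 1;0 0 0.8 0 1;0 0 0.8 0 1;0 0 0.8 0 1;0 0 0.5 0 1;0 0 0.2 0 1;0 0 0 0 1' 45
python3 -m handwheel '0.2 -0.5 0 -0.9 1;0.2 -0.8 0 -0.9 1;0.2 -0.9 0 -0.9 1;0.2 -0.9 0 -0.9 1;0.2 -0.9 0 -0.9 1;0.2 -0.9 0 -0.9 1;0.2 -0.9 0 -0.9 1;0.2 -0.9 0 -0.9 1;0.2 -0.9 0 -0.9 1;0.2 -0.9 0 -0.2 1;0.2 -0.9 0 0 1;0.2 -0.9 0 0 1'
python3 -m handwheel '0.2 -0.9 0 0 1;0.2 -0.8 0 0 1;0.2 -0.5 0 0 1;0 -0.2 0 0 1;0 0 0 0 1;0 0 0 0 1'
cat > col.py <<'E'
exec(open('w.py').read())
h=np.hypot(P[...,0]-525,P[...,1]+206)
m=(h<60)&(Z>86)&(Z<98); fit(m,'face')
E
python3 col.py w2
```

```text
clock: 3.57
eef_pos: [469.0, 304.2, 198.1]
eef_rot: [-3.141, 0.003, -2.449]
wrist_force: [0.3, 0.1, -1.1]
finger_gap: 13.7
finger_force: 45.0
clock: 4.57
eef_pos: [563.9, -109.8, 194.2]
eef_rot: [3.141, -0.003, 3.11]
wrist_force: [0.8, 1.3, -1.9]
finger_gap: 13.5
finger_force: 45.0
clock: 5.07
eef_pos: [587.9, -203.5, 194.9]
eef_rot: [3.141, -0.002, 3.11]
wrist_force: [0.2, 0.6, -1.8]
finger_gap: 13.8
finger_force: 45.0
5.0667 [ 587.9 -203.5  194.9] [ 1.799e+02 -1.000e-01  1.782e+02] 13.773063052775898 [ 0.2  0.6 -1.8] 44.999629855155945
face 5903 mean [ 522.9 -208.1   91.5] rect [ 524.4 -208.1] [90.9 90.6] 87.4 ang 89.0 [88.8 90.9]
```

View pics/w2.png

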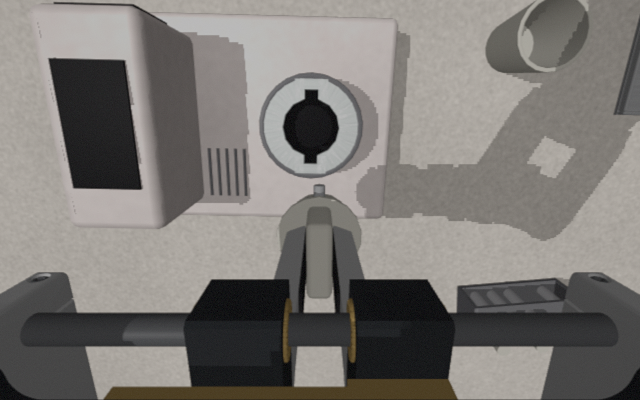

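The wrist view shows the held cartridge with its front pin at (319,190). The collar is clear of it at (310,125), with notches at (310,95) and (310,158). I'll measure the hole outline at z=92 and the wing and pin.

```bash
cat > meas.py <<'E'
from h import *
D=np.load('pics/w2.npz');p,d,K,T=[D[k] for k in'pdKT'];P=pts(d,K,T);Z=P[...,2]
g=cv2.cvtColor(p,cv2.COLOR_RGB2GRAY);v,u=np.mgrid[:400,:640]
W=np.array([[ray(x,y,K,T,92)[:2] for x in range(240,390)] for y in range(60,190)])
face=((g>110)&(abs(Z-92)<6))[60:190,240:390].astype(np.uint8)
cs,hi=cv2.findContours(face,cv2.RETR_CCOMP,cv2.CHAIN_APPROX_NONE)
o=max((c for c,h in zip(cs,hi[0]) if h[3]<0),key=cv2.contourArea); i=max((c for c,h in zip(cs,hi[0]) if h[3]>=0),key=cv2.contourArea)
wo=np.array([W[y,x] for x,y in o[:,0]],np.float32); wi=np.array([W[y,x] for x,y in i[:,0]],np.float32)
c0=np.array(cv2.fitEllipse(wo)[0]);print('outer',cv2.fitEllipse(wo))
r=np.hypot(*(wi-c0).T); print('inner contour bbox ctr', (wi.min(0)+wi.max(0))/2, np.ptp(wi,axis=0))
b=wi[r<26]; print('bore',cv2.fitEllipse(b))
cb=np.array(cv2.fitEllipse(b)[0]); R=wi-cb; rr=np.hypot(*R.T)
A=wi[(rr>27.5)&(R[:,0]>0)];B=wi[(rr>27.5)&(R[:,0]<0)]
for n in(A,B):print('notch',len(n),n.mean(0).round(1),(n.min(0)+n.max(0)).round(1)/2,np.ptp(n,axis=0).round(1))
dd=A.mean(0)-B.mean(0);print('notch ang',np.degrees(np.arctan2(dd[1],dd[0])),'mid',(A.mean(0)+B.mean(0))/2)
m=(u>300)&(u<340)&(v>200)&(v<300)&(abs(Z-225)<6);q=P[m];print('wing top',len(q),q.mean(0).round(1),cv2.minAreaRect(q[:,:2].astype(np.float32)))
m=(u>308)&(u<330)&(v>182)&(v<200)&(Z>150)&(Z<185);q=P[m];print('pin',len(q),q.mean(0).round(1),np.ptp(q,axis=0).round(1))
m=(u>270)&(u<370)&(v>190)&(v<260)&(Z>183)&(Z<200);q=P[m];print('shoulder',q.mean(0).round(1),cv2.minEnclosingCircle(q[:,:2].astype(np.float32)))
m=(Z>44)&(Z<56)&(P[...,0]<620)&(P[...,1]<-60)&(abs(u-300)<110)&(v<215);r=cv2.minAreaRect(P[m][:,:2].astype(np.float32));print('module',r)
E
python3 meas.py
```

```text
outer ((525.0477905273438, -207.6044158935547), (82.61771392822266, 83.1695556640625), 98.3483657836914)
inner contour bbox ctr [ 524.76044 -208.07059] [65.51376  50.842484]
bore ((524.8101806640625, -207.86744689941406), (49.540042877197266, 49.726959228515625), 115.22160339355469)
notch 24 [ 555.8 -209.1] [ 554.6 -209.3] [ 5.8 12.8]
notch 27 [ 494.1 -206.7] [ 495.05 -206.55] [ 6.1 12.9]
notch ang -2.2169268 mid [ 524.9075  -207.90054]
wing top 2136 [ 584.9 -202.6  224.2] ((586.76318359375, -203.28131103515625), (20.042770385742188, 43.47776412963867), 80.2869644165039)
pin 171 [ 561.4 -201.8  172.7] [10.3 13.9 15.8]
shoulder [ 573.8 -202.4  190.9] ((587.0098266601562, -202.64671325683594), 26.81252670288086)
module ((523.3106689453125, -233.826171875), (210.8482208251953, 199.50523376464844), 86.78907012939453)
```

```bash
python3 -m handwheel '-0.3 0 0 -0.1 1;-0.5 -0.12 0 0 1;-0.5 0 0 0 1;-0.27 0 -0.2 0 1;0 0 -0.4 0 1;0 0 -0.4 0 1;0 0 -0.3 0 1;0 0 0 0 1;0 0 0 0 1;0 0 0 0 1'
python3 w.py w3
```

```text
clock: 5.95
eef_pos: [526.1, -208.7, 145.1]
eef_rot: [-3.141, 0.001, 3.102]
wrist_force: [0.4, 0.2, -1.6]
finger_gap: 13.6
finger_force: 45.0
5.95 [ 526.1 -208.7  145.1] [-1.800e+02  1.000e-01  1.777e+02] 13.619664874764585 [ 0.4  0.2 -1.6] 44.99966025352478
```

View pics/w3.png

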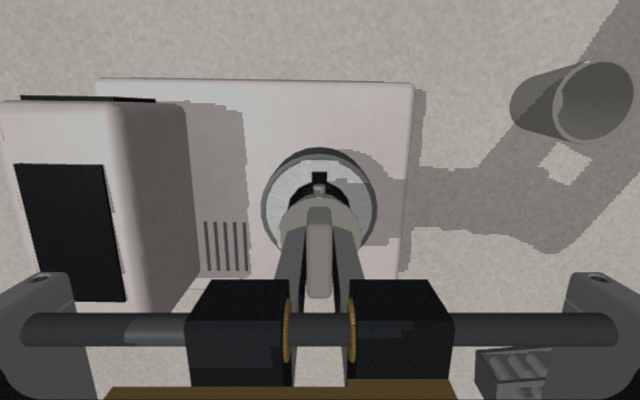

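The front pin (319,188) sits in line with the near notch (319,177). Now I'll lower it gently and watch the force.

```bash
python3 -m handwheel '-0.02 0.01 -0.15 0 1;0 0 -0.15 0 1;0 0 -0.15 0 1;0 0 -0.1 0 1;0 0 0 0 1;0 0 0 0 1'
python3 -m handwheel '0 0 -0.1 0 1;0 0 -0.1 0 1;0 0 0 0 1;0 0 0 0 1'
```

```text
clock: 6.5
eef_pos: [524.8, -208.5, 121.9]
eef_rot: [3.141, -0.001, 3.102]
wrist_force: [0.2, -0.3, -1.1]
finger_gap: 13.7
finger_force: 45.0
clock: 6.83
eef_pos: [524.9, -208.5, 114.2]
eef_rot: [-3.142, 0.0, 3.102]
wrist_force: [0.7, -0.9, -0.4]
finger_gap: 13.5
finger_force: 45.0
```

```bash
python3 -m handwheel '0 0 -0.1 0 1;0 0 -0.1 0 1;0 0 0 0 1;0 0 0 0 1'
python3 -m handwheel '0 0 -0.1 0 1;0 0 -0.05 0 1;0 0 0 0 1;0 0 0 0 1;0 0 0 0 1'
```

```text
clock: 7.17
eef_pos: [525.1, -208.6, 106.5]
eef_rot: [-3.141, 0.001, 3.102]
wrist_force: [-1.6, 0.5, 6.1]
finger_gap: 14.2
finger_force: 45.0
clock: 7.58
eef_pos: [525.2, -208.7, 100.9]
eef_rot: [-3.141, 0.001, 3.102]
wrist_force: [-1.7, 0.6, 8.8]
finger_gap: 13.8
finger_force: 45.0
```

```bash
python3 -m handwheel '0 0 -0.03 0 1;0 0 0 0 1;0 0 0 0 1'
python3 -m handwheel '0 0 -0.02 0 1;0 0 0 0 1;0 0 0 0 1'
```

```text
clock: 7.83
eef_pos: [525.2, -208.7, 100.0]
eef_rot: [-3.141, 0.001, 3.102]
wrist_force: [-2.5, 1.5, 11.0]
finger_gap: 13.7
finger_force: 45.0
clock: 8.08
eef_pos: [525.3, -208.6, 99.9]
eef_rot: [-3.141, 0.001, 3.102]
wrist_force: [-5.9, 3.4, 19.4]
finger_gap: 13.7
finger_force: 45.0
```

The push force jumped to about 20 N at z=99.9, so the shoulder is seated. Now the clockwise turn.

```bash
python3 -m handwheel '0 0 0 -0.2 1;0 0 0 -0.5 1;0 0 0 -0.5 1;0 0 0 -0.5 1;0 0 0 -0.5 1;0 0 0 0 1;0 0 0 0 1' 58; python3 -c "
from cell import *;print(read_state()['moment'])"
```

```text
clock: 8.67
eef_pos: [525.9, -209.0, 100.0]
eef_rot: [-3.141, 0.003, 2.909]
wrist_force: [0.1, 0.7, 15.4]
finger_gap: 13.6
finger_force: 58.0
[ 0.06808246  0.31328255 -0.07615858]
```

```bash
python3 -m handwheel '0 0 0 -0.6 1;0 0 0 -0.6 1;0 0 0 -0.6 1;0 0 0 -0.6 1;0 0 0 -0.6 1;0 0 0 -0.6 1;0 0 0 -0.6 1;0 0 0 -0.6 1;0 0 0 0 1;0 0 0 0 1'
python3 -m handwheel '0 0 0 -0.6 1;0 0 0 -0.6 1;0 0 0 -0.6 1;0 0 0 -0.6 1;0 0 0 -0.6 1;0 0 0 -0.6 1;0 0 0 -0.6 1;0 0 0 -0.6 1;0 0 0 -0.6 1;0 0 0 0 1;0 0 0 0 1;0 0 0 0 1'; python3 -c "
from cell import *;print(read_state()['moment'])"
```

```text
clock: 9.5
eef_pos: [525.9, -209.1, 100.0]
eef_rot: [3.141, 0.004, 2.49]
wrist_force: [-0.7, -0.7, 15.4]
finger_gap: 13.7
finger_force: 58.0
clock: 10.5
eef_pos: [525.9, -209.2, 100.0]
eef_rot: [3.139, 0.003, 2.019]
wrist_force: [-0.0, -1.2, 15.4]
finger_gap: 13.5
finger_force: 58.0
[-0.22244644  0.22461051 -0.09226475]
```

```bash
M='import cell;print(cell.read_state()["moment"])'
python3 -m handwheel '0 0 0 -0.6 1;0 0 0 -0.6 1;0 0 0 -0.6 1;0 0 0 -0.6 1;0 0 0 -0.6 1;0 0 0 -0.6 1;0 0 0 -0.6 1;0 0 0 -0.4 1;0 0 0 0 1;0 0 0 0 1'; python3 -c "$M"
python3 -m handwheel '0 0 0 -0.2 1;0 0 0 -0.2 1;0 0 0 -0.2 1;0 0 0 0 1;0 0 0 0 1'; python3 -c "$M"
```

```text
clock: 11.33
eef_pos: [526.0, -209.2, 100.0]
eef_rot: [3.138, 0.002, 1.618]
wrist_force: [-1.4, -1.5, 14.2]
finger_gap: 14.1
finger_force: 58.0
[-0.26288599  0.3006474  -0.03829355]
clock: 11.75
eef_pos: [525.9, -209.2, 100.0]
eef_rot: [3.138, 0.002, 1.566]
wrist_force: [-0.7, -1.3, 15.7]
finger_gap: 13.5
finger_force: 58.0
[-0.30605246  0.38897363 -0.0039651 ]
```

```bash
M='import cell;print(cell.read_state()["moment"])'
python3 -m handwheel '0 0 0 -0.2 1;0 0 0 -0.2 1;0 0 0 0 1;0 0 0 0 1'; python3 -c "$M"
python3 -m handwheel '0 0 0 -0.2 1;0 0 0 -0.2 1;0 0 0 0 1;0 0 0 0 1'; python3 -c "$M"
python3 wing.py w4
python3 - <<'E'
from h import *
P=np.load('pics/P.npy');Z=P[...,2];h=np.hypot(P[...,0]-525.5,P[...,1]+208.5)
for a,b in((126,136),(93,100),(88,93)):
    q=P[(h<45)&(Z>a)&(Z<b)]
    if len(q)>20:
        w,V=np.linalg.eigh(np.cov(q[:,:2].T));print(a,len(q),q.mean(0).round(1),np.median(q[:,2]),'ang',np.degrees(np.arctan2(V[1,1],V[0,1])).round(1)%180,cv2.minAreaRect(q[:,:2].astype(np.float32)))
E
```

```text
clock: 12.08
eef_pos: [525.9, -209.2, 100.0]
eef_rot: [3.138, 0.002, 1.531]
wrist_force: [-0.6, -1.4, 14.9]
finger_gap: 13.7
finger_force: 58.0
[-0.23966558  0.4431574   0.15243116]
clock: 12.42
eef_pos: [525.8, -209.2, 100.0]
eef_rot: [3.138, 0.002, 1.497]
wrist_force: [-1.9, -1.2, 16.3]
finger_gap: 13.6
finger_force: 58.3
[-0.27871337  0.4630252   0.71205392]
12.4167 [ 525.8 -209.2  100. ] [1.798e+02 1.000e-01 8.580e+01] 13.609003774503416 [-1.9 -1.2 16.3] 58.328068256378174
wing none
shoulder none
126 2364 [ 524.8 -205.3  129.6] 129.38068639048595 ang 87.0 ((528.1459350585938, -206.89572143554688), (34.69682312011719, 42.93328857421875), 19.720151901245117)
93 1855 [ 525.8 -194.9   95.5] 95.51271919372934 ang 175.9 ((525.955810546875, -195.76052856445312), (63.951255798339844, 82.64501953125), 77.38468933105469)
88 6668 [ 526.9 -193.8   91.6] 91.57148594908811 ang 175.6 ((525.76513671875, -207.32266235351562), (87.48303985595703, 88.99622344970703), 57.39860153198242)
```

View pics/w4.png

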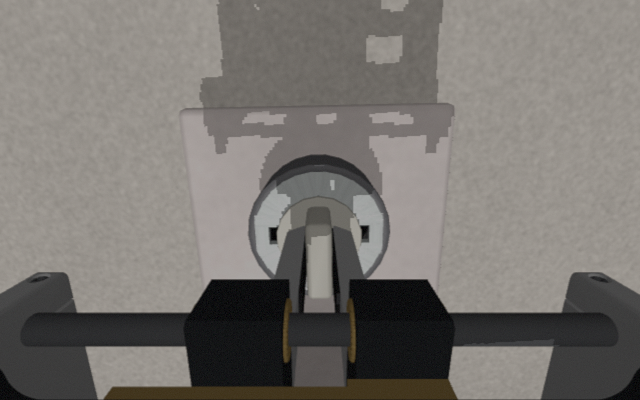

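The picture shows the wing square to the emptied notches at (273,235) and (365,235). The shoulder top is 3.9 mm above the collar face (4 mm expected when home). The moment rose to 0.71 N·m at the stop, and the downward push is about 16 N.

```bash
python3 -c "
from cell import *;print(sign_off())"
```

```text
the job is handed in; nothing more can be done
None
```

The cartridge is in the collar, pushed fully home and turned clockwise about 88° to its stop; I handed the job in at about 12.5 s with it still gripped and pressed down (about 16 N), and didn't touch the jar, bottle, beaker or tube rack.

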